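# Refit the washed grease filter in the extractor hob

## Task

The hob's grease filter has been washed: fit it back into the open extraction well of the hob. Hook one rim into the sprung rail on the robot's side of the well, press the rail back gently (without ramming the filter against the hob) until the other rim drops behind the far lip, and let the spring carry the filter fully home, level and held at both ends. Let go of it and leave the cup, plate, ramekin and bottle where they are.

Things in the scene. Friction and masses are not known exactly. Their poses are not given: they have to be found in the camera images.
- hob: Fixed tabletop induction hob, 300 (its x) x 400 (y) x 88 mm high, steel case, black glass. Origin: centre of underside, on the counter; x points away from the robot, y left. Cooking zone in the left part; in the right part the open extraction well, a pit along x with its centre line at y -105 mm, 106 mm wide (filter 98), floor 16 mm above the counter.
- seat (a point): Where the filter's origin lies when home: hob (0, -105, 56) mm, axes as the hob's. Home: far rim under the far lip and against the well's far wall, near rim in the rail's groove, both rims resting on their ledges, level, handle top flush with the glass.
- far_lip (a point): Mid-point of the far lip's edge, top side: hob (72, -105, 88) mm. This fixed lip (folded glass edge, 80 to 88 mm above the counter) reaches 8 mm in from the well's far wall (hob x 80 mm). Below it a fixed ledge, top 71 mm above the counter, reaches 22 mm in from the wall: the far rim ends up between ledge and lip.
- near_edge (a point): Mid-point of the near glass edge, top side: hob (-76, -105, 88) mm; fixed, 4 mm thick. The rail slides back below it. Near edge to far lip is 148 mm, and from the resting rail's top flange to the far lip 136 mm, so the 160 mm long filter cannot go straight down.
- rail_groove (a point): Inner corner of the sprung rail's groove (back wall meets bottom flange), mid-width; moves with the rail; at rest hob (-76, -105, 71) mm. Rail: aluminium C-channel 100 mm wide, open to hob +x. Bottom flange (top at 71 mm) reaches 22 mm out from the back wall, top flange (80.5 to 83.5 mm) only 12 mm, so 10 mm of bottom flange is a landing open from above.
- rail (a joint): Rail travel in m: 0 at rest, grows as pressed back to hob -x, stop at 0.022. Spring 3 N at rest plus 0.5 N per mm; returns at once when let go. About 14 mm lets the far rim pass the far lip; 16 to 18 mm gives margin. With the filter home it reads 0.004. Be gentle: filter, rail and hob should never bear on one another with over 45 N in all.
- filter: Loose grease filter, plain steel, about 0.34 kg (varies), handle up on the counter right of the hob. 160 (its x) x 98 (y) x 32 mm, origin centre of underside. Open perforated basket 110 long, 98 wide, 20 deep, floor and walls 3 mm; at each x end a flat rim 25 long, 98 wide, 15 to 20 mm above the origin. Same both ways round: either rim may go in the rail.
- handle (a point): Middle of the filter's bar handle, 26 mm above the filter's origin. The bar lies along the filter's y across the basket: 10 mm thick (x), 98 long, 20 to 32 mm above the origin. The basket is open on both sides, so fingers closing along the filter's x take it from above, tips in the basket (at most 22 mm below this point).
- rim_a (a point): Lower outer edge, mid-width, of the filter's rim at its -x end: filter (-80, 0, 15) mm. Enter the near rim with the filter tilted 14 to 18 degrees, far rim high: then the basket's far bottom edge clears the far lip. Swing it level only when the rail is pressed back.
- rim_b (a point): The same point of the rim at the filter's +x end: filter (80, 0, 15) mm.
- snack_cup: Bystander: lime-green toddler snack cup, 84 mm across, 85 mm high; origin centre of underside.
- bottle: Bystander: stainless steel bottle with a steel twist cap, 70 mm across, 190 mm high; origin centre of underside.
- plate: Bystander: white melamine plate, 180 mm across; origin centre of underside.
- ramekin: Bystander: glass ramekin, 84 mm across, 45 mm high; origin centre of underside.
Not all that is in view belongs to the job. What is shaped like the filter but purple is not meant.

How it is judged:
By the outcome, as a careful person would: the job done as asked, in the order asked, and still so for the second after the job is handed in, with the robot touching nothing.
It also fails if it takes over 51 s, if anything falls off the work surface, if the arm or the gripper's body presses on something with over 40 N, if the wrist force passes 120 N, or if a joint passes its speed limit or range.

## Robot

A 6-joint arm with a two-finger parallel gripper is mounted at the origin on the work surface. World frame = base frame: x ahead of the robot, y to its left, z up, the work surface at z = 0. Lengths are in mm, angles in rad, forces in N, time in s.
With the tool pointing down it reaches from about 350 to 975 mm from the base axis. Payload 17.4 kg.
Tool frame: the origin (TCP) lies on the centre line of the jaws, within the pads' length; the fingertips stand 17 mm ahead of it and the grasp point (between the pads) lies 2 mm behind it (manip.tip_reach is the z of the fingertips in the tool frame, in mm); z points along the fingers, y is the line along which they close (so a half turn about z gives the same grasp; the last joint's range is limited). The gripper opens to 85 mm and grips with 20 to 120 N. Pads are 22 mm wide; open, the fingers measure 114 mm over their backs; the gripper's body (76 mm by 85 mm) begins 54 mm behind the grasp point. The pads swing forward as they close: fully open they stand 13 mm farther back than shut.
Start: joints at [-0.038, 0.116, 1.442, -0, 1.584, -0.038], TCP at [675.006, -0.009, 248.303] pointing down, gripper open.
Joint ranges: [-2.83, 2.83], [-0.83, 2.19], [0.07, 2.5], [-1.14, 4.28], [0.01, 3], [-2.97, 2.97]. Speed limits (rad/s): [1.89, 1.89, 2.22, 3.14, 3.14, 3.14].

## Interface

Orientations are given as a unit quaternion [w, x, y, z].
In Python, from rig import manip gives the robot as it stands. The module is installed in compiled form; this text tells all that it offers.
- The arm moves only by the tool servo_tool, never from a script. Its argument "moves" is a list that holds one entry, the list of rows, each a list of 5 numbers: the shift along the tool's x, y, z in a scale on which 1.0 is 400 mm, then the turn about the tool's z in a scale on which 1.0 is 180 degrees, then the closure, from -1 (fully open) to 1 (shut). A call has exactly 8 rows; each row is the pose to reach, as a shift and turn from the pose commanded when the call began, along the tool's axes at that moment; what a row does not reach only later rows make up. A row lasts 1/10 s, in which the tool goes at most 50 mm and 8.59 degrees, less where a joint would pass 70% of its speed; a pose out of reach is approached as far as the arm can. A call with a gripper value outside its range is refused whole. The fingers move at their own pace and stop on an object; "newtons" is the grip in N (left out, the last holds). Time passes only in rows, so rows that repeat a pose let the fingers close, or fill a call up. It gives the time, the measured TCP pose, the force, the opening and the grip force at its end, in the units of the state.
- manip.get_obs(): the state, without advancing time (a new reading comes with each control period).
- manip.camera(name): name is "scene" or "side" or "wrist"; returns a dict with "frame" (420x560x3 uint8, red, green, blue), "range_z" (420x560 float32, mm along the optical axis (not along the pixel's ray), 0 where there is no reading), "fx", "fy", "cx", "cy" (pixels), "k1" (the pictures are not rectified: a ray, as slopes to the right and down, at radius r is drawn at 1 + k1 r^2 times it, then the intrinsics apply), "extrinsics" (4x4, takes a point from camera to world coordinates). Camera axes: x right, y down, z forward; pixel columns grow to the right and rows downward; lengths in mm; the calibration is good to about 2 mm. A picture is of the moment at which its call begins.
- manip.job_done(): hands the job in; it is judged then, once.
The state is a dict: "clock": time; "joint_positions": joint angles; "joint_velocities": joint speeds; "joint_torque": joint torques, N m; "tool_pos": TCP position; "tcp_rot": TCP orientation; "force": force on the tool from outside, world axes, zero at the start; "moment": the same for the moment, N m; "finger_gap": finger opening in mm; "grasp_force": force on a finger pad.
Only numpy, scipy, OpenCV 4.12 (cv2) and the standard library are available. Lean on these libraries where they do the work, as an engineer would, in place of code of your own. Each camera call takes 0.05 s, during which the arm holds its last target. There are 200 camera calls.

## Working session

There is one attempt and no reset: what is moved stays moved. The work goes in short steps, Python scripts to look and compute and a tool call to move; the robot and the scene stay as the last step left them, time stands still between calls to the robot, and variables do not carry over. Pictures are saved under pics/ and viewed, at most 10 in all, crops included, and the job is handed in when it is done.

Besides the shell and the picture viewer there is one more tool, called after "Emit:" as name(argument=value, ...) on one line, values as JSON. servo_tool: Moves the arm, as the interface text tells. Its arguments: {"type":"object","properties":{"moves":{"type":"array"},"newtons":{"type":"number"}},"required":["moves"]}

```bash
mkdir -p pics; cat > h.py <<'E'
from rig import manip
import numpy as np, cv2
def grab(n):
    c=manip.camera(n); cv2.imwrite(f"pics/{n}_{int(c['extrinsics'][0,3]*10)%100000}_{np.random.randint(1e6)}.png",c['frame'][...,::-1]); return c
def ray(c,u,v):
    K=np.array([[c['fx'],0,c['cx']],[0,c['fy'],c['cy']],[0,0,1.]])
    p=cv2.undistortPoints(np.array([[[u,v]]],float),K,np.array([c['k1'],0,0,0.]))[0,0]
    T=np.array(c['extrinsics']); return T[:3,3],T[:3,:3]@np.r_[p,1.]
def onz(c,u,v,z):
    o,d=ray(c,u,v); return o+d*(z-o[2])/d[2]
def dep(c,u,v):
    o,d=ray(c,u,v); return o+d*float(c['range_z'][int(round(v)),int(round(u))])
E
python3 - <<'E'
from h import *
import pickle
o=manip.get_obs(); print({k:np.round(v,3) for k,v in o.items()}, manip.tip_reach)
C={n:grab(n) for n in("scene","side","wrist")}
pickle.dump({k:dict(v) for k,v in C.items()},open("c0.pkl","wb"))
for n,c in C.items(): print(n,np.round(c['extrinsics'],2).tolist(),c['fx'],c['k1'])
cv2.imwrite("pics/a.png",C['scene']['frame'][...,::-1]);cv2.imwrite("pics/b.png",C['side']['frame'][...,::-1])
E
```

```text
{'clock': np.float64(0.0), 'joint_positions': array([-0.038,  0.116,  1.442, -0.   ,  1.584, -0.038]), 'joint_velocities': array([ 0.001,  0.001, -0.001,  0.   , -0.001, -0.001]), 'joint_torque': array([-3.0000e-03, -7.3202e+01, -6.3248e+01, -0.0000e+00,  7.0000e-03,
       -0.0000e+00]), 'tool_pos': array([ 6.74814e+02, -1.70000e-02,  2.47546e+02]), 'tcp_rot': array([-0.   ,  0.707,  0.707, -0.   ]), 'force': array([0.044, 1.126, 0.628]), 'moment': array([ 0.005, -0.023,  0.007]), 'grasp_force': np.float64(0.0), 'finger_gap': np.float64(85.653)} 17.0
scene [[0.23, 0.81, -0.54, 1173.86], [0.97, -0.19, 0.12, -147.28], [-0.01, -0.55, -0.83, 1087.23], [0.0, 0.0, 0.0, 1.0]] 434.6875005470597 0.04902386357215508
side [[0.78, -0.48, 0.4, -190.17], [-0.62, -0.59, 0.51, -880.93], [-0.0, -0.65, -0.76, 1381.77], [0.0, 0.0, 0.0, 1.0]] 512.5014926527306 -0.1961495237580584
wrist [[1.0, 0.0, -0.0, 675.3], [-0.0, -0.95, -0.31, 78.11], [-0.0, 0.31, -0.95, 373.6], [0.0, 0.0, 0.0, 1.0]] 333.1240365756426 -0.0398571821787288
```

View pics/a.png

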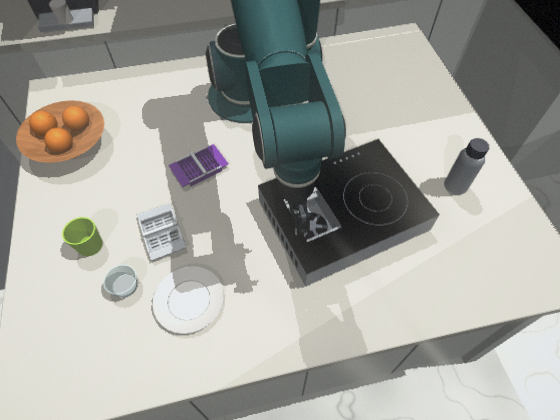

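View pics/b.png

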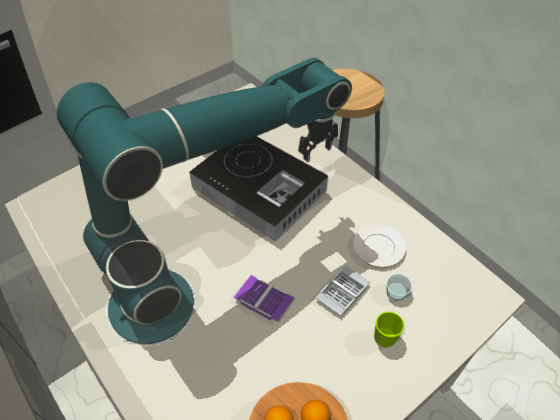

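Two candidates have the filter's shape: the grey steel one (scene 161,232; side 343,291) and the purple one (scene 198,165; side 264,298). Steel is what's described, so the grey one is meant. I'll confirm it with an enlarged crop and take rough positions.

```bash
python3 - <<'E'
from h import *
import pickle
C=pickle.load(open("c0.pkl","rb"));s=C['scene'];d=C['side']
for n,p in dict(filt=(161,232),c1=(138,211),c2=(172,206),c3=(186,248),c4=(152,259),plate=(188,300),cup=(83,235),ram=(121,280),bot=(477,146)).items(): print(n,np.round(dep(s,*p)),np.round(onz(s,*p,18)))
print('side',np.round(dep(d,343,291)))
for p in [(260,185),(378,142),(437,212),(305,262),(338,232),(316,195)]: print('hob',p,np.round(dep(s,*p)))
a=s['frame'][180:280,100:240,::-1];b=d['frame'][250:330,300:412,::-1]
cv2.imwrite("pics/c.png",np.hstack([cv2.resize(a,(420,300),interpolation=2),cv2.resize(b,(380,300),interpolation=2)]))
E
```

```text
filt [ 499. -341.    2.] [ 509. -338.   18.]
c1 [ 411. -401.    1.] [ 424. -397.   18.]
c2 [ 414. -303.   -3.] [ 429. -300.   18.]
c3 [ 566. -278.   -0.] [ 576. -275.   18.]
c4 [ 590. -367.   22.] [ 588. -368.   18.]
plate [ 719. -289.    3.] [ 726. -287.   18.]
cup [ 467. -550.   15.] [ 469. -549.   18.]
ram [ 624. -454.    6.] [ 630. -451.   18.]
bot [545. 534. 192.] [423. 667.  18.]
side [ 507. -338.   -2.]
hob (260, 185) [466. -42.  92.]
hob (378, 142) [391. 336.  90.]
hob (437, 212) [660. 404.  88.]
hob (305, 262) [722.  21.  86.]
hob (338, 232) [661. 126.  91.]
hob (316, 195) [521. 108.  70.]
```

View pics/c.png

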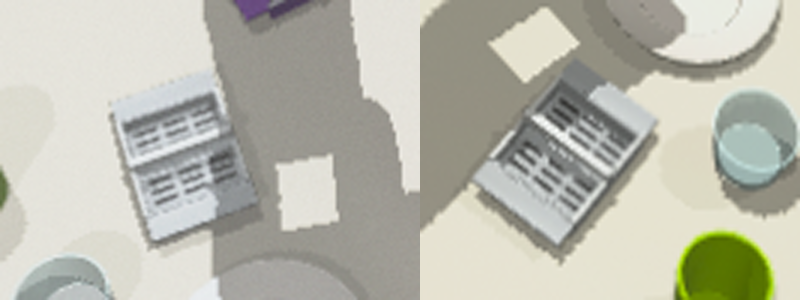

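The crop confirms it: the grey steel filter with its bar handle across the basket, centred near (505,-340) with about 10° of yaw. The other is purple. I'm moving the wrist camera over it.

The rows are not in the units I measure in: shifts go in shares of 400 mm and turns go in shares of 180 degrees. I convert before sending: -29 cm is -0.725, -28 cm is -0.7.

Emit:
servo_tool(moves=[[[-0.1,-0.0625,0,0,0],[-0.2,-0.125,0,0,0],[-0.3,-0.1875,0,0,0],[-0.4,-0.25,0,0,0],[-0.5,-0.3,0,0,0],[-0.6,-0.35,0,0,0],[-0.7,-0.4125,0,0,0],[-0.725,-0.425,0,0,0]]], newtons=20)

```text
clock: 0.95
tool_pos: [502.8, -293.0, 248.2]
tcp_rot: [-0.0, 0.708, 0.706, -0.0]
force: [0.6, 0.7, -0.3]
finger_gap: 42.6
grasp_force: 0.0
```

```bash
python3 - <<'E'
from h import *
import pickle
o=manip.get_obs(); print(o['clock'],o['tool_pos'],o['tcp_rot'],o['finger_gap'])
c=manip.camera('wrist');pickle.dump(dict(c),open("w1.pkl","wb"))
cv2.imwrite("pics/w1.png",c['frame'][...,::-1])
E
```

```text
0.95 [ 502.82184633 -292.98068951  248.17188917] [-2.56954392e-05  7.08150607e-01  7.06061294e-01 -4.08002509e-04] 42.634133385214064
```

View pics/w1.png

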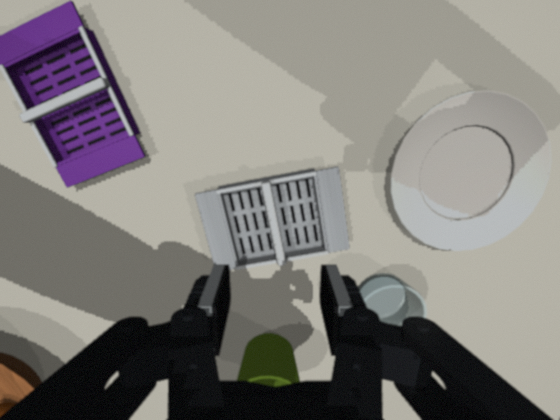

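The wrist view shows the steel filter with corners near (197,192), (339,168), (349,246) and (212,268). Its handle bar runs (266,180)→(281,263).

```bash
python3 - <<'E'
from h import *
import pickle
w=pickle.load(open("w1.pkl","rb"));C=pickle.load(open("c0.pkl","rb"))
f=w['frame'].astype(int); m=((f[...,2]-f[...,0]>-2)&(f.sum(2)>260)).astype(np.uint8)
m[:150]=0;m[285:]=0;m[:,:180]=0;m[:,365:]=0
m=cv2.morphologyEx(m,3,np.ones((9,9)))
n,l,st,_=cv2.connectedComponentsWithStats(m);i=1+np.argmax(st[1:,4]);cs,_=cv2.findContours((l==i).astype(np.uint8),0,2)
r=cv2.minAreaRect(cs[0]);b=cv2.boxPoints(r);print(r,b.tolist())
for z in(0,20): 
    P=np.array([onz(w,*p,z) for p in b]);e=np.roll(P,-1,0)-P
    print(z,np.round(P,1).tolist(),np.round(P.mean(0),1),np.round(np.linalg.norm(e,axis=1),1),np.round(np.degrees(np.arctan2(e[:,1],e[:,0])),1))
def tri(c1,p1,c2,p2):
    o1,d1=ray(c1,*p1);o2,d2=ray(c2,*p2);d1/=np.linalg.norm(d1);d2/=np.linalg.norm(d2)
    t=np.linalg.lstsq(np.c_[d1,-d2],o2-o1,rcond=None)[0];a=o1+t[0]*d1;b=o2+t[1]*d2;return np.round((a+b)/2,1),np.round(np.linalg.norm(a-b),1)
for a,b_ in[((266,180),(358,294.8)),((281,263),(331.5,278.5)),((266,180),(331.5,278.5)),((281,263),(358,294.8))]: print(tri(w,a,C['side'],b_))
print('handle@32',[np.round(onz(w,*p,32),1) for p in((266,180),(281,263))])
R=w['range_z'];
print('depth bar',[np.round(dep(w,*p),1) for p in((270,200),(274,221),(277,240),(212,220),(335,210),(150,220))])
c=f[155:285,180:365].astype(np.uint8)[...,::-1].copy()
cv2.drawContours(c,[np.int32(b-[180,155])],0,(0,0,255),1);cv2.imwrite("pics/w1c.png",cv2.resize(c,None,fx=4,fy=4))
E
```

```text
((274.0335388183594, 221.03738403320312), (88.97240447998047, 145.71493530273438), 79.07719421386719) [[194.0664825439453, 191.16262817382812], [337.14154052734375, 163.5516357421875], [354.0006103515625, 250.91213989257812], [210.925537109375, 278.52313232421875]]
0 [[409.5, -309.2, 0.0], [573.5, -277.7, 0.0], [600.2, -385.4, 0.0], [421.8, -423.1, 0.0]] [ 501.2 -348.8    0. ] [167.  111.  182.3 114.5] [  10.9  -76.1 -168.1   96.2]
20 [[414.5, -304.2, 20.0], [569.7, -274.3, 20.0], [595.0, -376.3, 20.0], [426.2, -411.9, 20.0]] [ 501.3 -341.7   20. ] [158.1 105.1 172.6 108.4] [  10.9  -76.1 -168.1   96.2]
(array([ 522.5, -336.4,  -43.6]), np.float64(85.8))
(array([ 484.8, -334.9,  102.1]), np.float64(54.8))
(array([ 494.9, -291.7,   26.4]), np.float64(3.1))
(array([ 513.4, -388.9,   30.4]), np.float64(8.4))
handle@32 [array([ 493.9, -289.4,   32. ]), array([ 509.8, -385.5,   32. ])]
depth bar [array([ 497.9, -311.2,   31.7]), array([ 502.1, -334.4,   33.3]), array([ 505.3, -357.2,   32.1]), array([ 432.2, -337.7,   20.2]), array([ 570.1, -326.3,   20.1]), array([ 353.9, -344.3,    0.5])]
```

View pics/w1c.png

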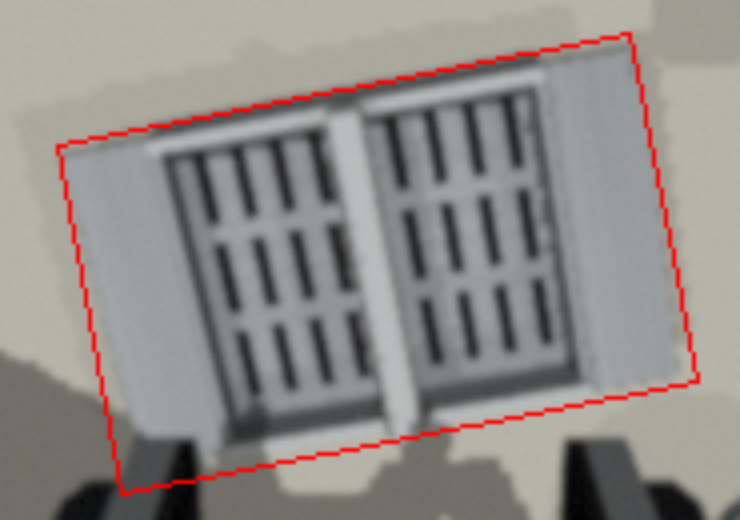

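Converted, 16 cm is 0.4, -4.5 cm is -0.1125, -9.7 degrees is -0.0539.

Emit:
servo_tool(moves=[[[-0.0375,0,0.075,-0.0222,0],[-0.075,0,0.15,-0.0444,0],[-0.1125,0,0.25,-0.0539,0],[-0.1125,0,0.35,-0.0539,0],[-0.1125,0,0.4,-0.0539,0],[-0.1125,0,0.4,-0.0539,0],[-0.1125,0,0.4,-0.0539,0],[-0.1125,0,0.4,-0.0539,0]]])

```text
clock: 1.8
tool_pos: [506.0, -335.1, 90.3]
tcp_rot: [0.001, 0.645, 0.765, 0.0]
force: [0.4, -0.0, -0.3]
finger_gap: 42.8
grasp_force: 0.0
```

```bash
python3 - <<'E'
from h import *
import pickle
o=manip.get_obs(); q=o['tcp_rot'];print(o['clock'],o['tool_pos'],q,np.degrees(np.arctan2(2*q[2]**2-1,2*q[1]*q[2])),o['finger_gap'])
c=manip.camera('wrist');pickle.dump(dict(c),open("w2.pkl","wb"))
f=c['frame'][...,::-1].copy()
# tcp-axis point at z=32 & projections
T=np.linalg.inv(np.array(c['extrinsics']))
p=T@np.r_[o['tool_pos'][:2],32,1];print('axis px',p[:2]/p[2]*c['fx']+[c['cx'],c['cy']])
cv2.imwrite("pics/w2.png",f)
E
```

```text
1.8 [ 505.9777679  -335.09033622   90.28592453] [1.22783486e-03 6.44603960e-01 7.64515671e-01 1.28461051e-04] 9.727863839487705 42.814160620637026
axis px [274.48094753 242.24373403]
```

View pics/w2.png

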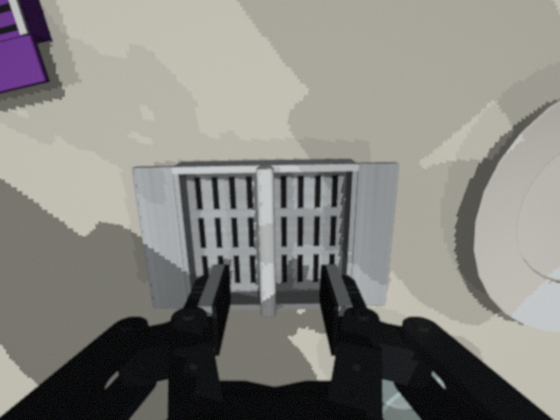

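The handle runs (265,168)→(268,314), aligned with the tool and about 4 mm to −y of its axis (274,242). I'm correcting for that, descending and gripping.

Converted, 6 cm is 0.15, 5.5 cm is 0.1375.

Emit:
servo_tool(moves=[[[-0.005,-0.01,0.05,0,0],[-0.005,-0.01,0.1,0,0],[-0.005,-0.01,0.1375,0,0],[-0.005,-0.01,0.15,0,0],[-0.005,-0.01,0.15,0,0.3],[-0.005,-0.01,0.15,0,1],[-0.005,-0.01,0.15,0,1],[-0.005,-0.01,0.15,0,1]]], newtons=40)

```text
clock: 2.65
tool_pos: [501.9, -338.0, 29.5]
tcp_rot: [0.001, 0.645, 0.764, 0.0]
force: [-0.9, 0.8, 6.7]
finger_gap: 8.8
grasp_force: 40.7
```

Converted, -23 cm is -0.575, -20 cm is -0.5.

Emit:
servo_tool(moves=[[[0,0,0,0,1],[0,0,-0.025,0,1],[0,0,-0.125,0,1],[0,0,-0.25,0,1],[0,0,-0.375,0,1],[0,0,-0.5,0,1],[0,0,-0.575,0,1],[0,0,-0.575,0,1]]])

```text
clock: 3.45
tool_pos: [502.1, -338.2, 264.2]
tcp_rot: [0.004, 0.645, 0.764, 0.0]
force: [-0.9, 0.3, -3.5]
finger_gap: 9.4
grasp_force: 39.7
```

```bash
python3 - <<'E'
from h import *
import pickle
C={n:dict(manip.camera(n)) for n in("scene","side")};pickle.dump(C,open("c1.pkl","wb"))
a=C['scene']['frame'][130:280,240:445,::-1];b=C['side']['frame'][125:240,180:337,::-1]
cv2.imwrite("pics/d.png",np.hstack([cv2.resize(a,(400,293),interpolation=2),cv2.resize(b,(400,293),interpolation=2)]))
E
```

```text
(no output)
```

Converted, 30.5 cm is 0.7625, 29 cm is 0.725, -2 degrees is -0.0111.

Emit:
servo_tool(moves=[[[0.1,0.0375,0,0,1],[0.2,0.075,0,-0.0111,1],[0.3,0.125,0,-0.0111,1],[0.4,0.175,0,-0.0111,1],[0.5,0.2125,0,-0.0111,1],[0.625,0.25,0,-0.0111,1],[0.725,0.2875,0,-0.0111,1],[0.7625,0.3,0,-0.0111,1]]])

```text
clock: 4.35
tool_pos: [567.9, -13.3, 256.0]
tcp_rot: [-0.002, 0.63, 0.776, -0.001]
force: [-0.1, -0.7, -4.6]
finger_gap: 9.6
grasp_force: 39.7
```

```bash
python3 - <<'E'
from h import *
import pickle
o=manip.get_obs();print(o['tool_pos'],o['tcp_rot'])
c=manip.camera('wrist');pickle.dump(dict(c),open("w3.pkl","wb"))
cv2.imwrite("pics/w3.png",c['frame'][...,::-1])
E
```

```text
[567.88410356 -13.27788856 256.03582418] [-1.55737658e-03  6.30289332e-01  7.76358526e-01 -6.09121631e-04]
```

View pics/w3.png

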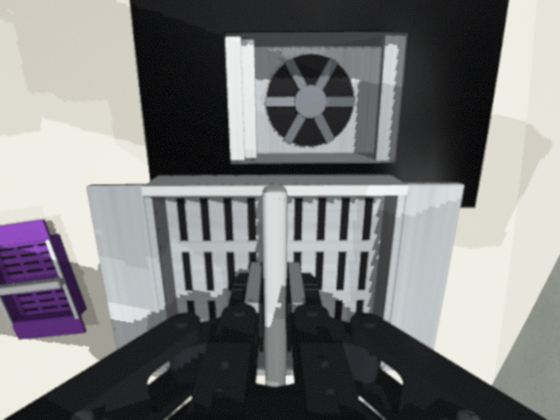

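View pics/d.png

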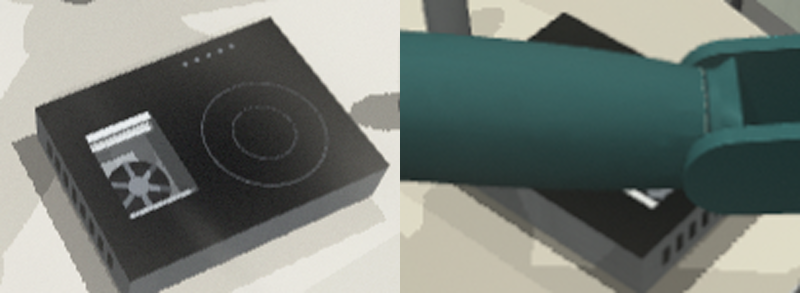

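w3 shows the open well: near glass edge at column ≈226–231, rail flange to ≈241, landing to ≈253, far lip at column ≈405–394, side edges at rows 36 and 162. The scene crop in d.png shows the same well, with the white rail on the robot's side. I'm fitting lines next.

```bash
cat > well.py <<'E'
from h import *
import pickle
w=pickle.load(open("w3.pkl","rb"));g=cv2.cvtColor(w['frame'],cv2.COLOR_RGB2GRAY).astype(float)
def edges(horiz,rng,lo,hi,sgn):
    P=[]
    for t in rng:
        s=g[t,lo:hi] if horiz else g[lo:hi,t]
        d=np.diff(s)*sgn; k=int(np.argmax(d)); 
        if d[k]<15: continue
        q=lo+k+.5
        if 0<k<len(d)-1: a,b,c=d[k-1:k+2]; q+=0.5*(a-c)/(a-2*b+c+1e-9)
        P.append((q,t) if horiz else (t,q))
    return np.array(P)
E_={'near':edges(1,range(48,152),215,236,1),'flange':edges(1,range(48,152),236,248,-1),'far':edges(1,range(48,152),388,412,-1),'left':edges(0,range(262,375),25,45,1),'right':edges(0,range(262,380),152,172,-1),
'hobR':edges(1,range(10,170),470,520,1),'hobL':edges(1,range(10,170),125,160,-1)}
L={}
for k,P in E_.items():
    Q=np.array([onz(w,*p,83.5 if k=='flange' else 88)[:2] for p in P]);m=np.median(Q,0)
    vx,vy,x,y=cv2.fitLine(Q.astype(np.float32),cv2.DIST_HUBER,0,.1,.01).ravel();a=np.degrees(np.arctan2(vy,vx));L[k]=(np.array([x,y]),np.array([vx,vy]));print(k,len(Q),round(a,2),x,y)
def X(a,b):
    s=np.linalg.solve(np.c_[L[a][1],-L[b][1]],L[b][0]-L[a][0]);return L[a][0]+s[0]*L[a][1]
c={(a,b):X(a,b) for a in('near','far') for b in('left','right')}
for k,v in c.items():print(k,np.round(v,1))
n=(c['near','left']+c['near','right'])/2;f=(c['far','left']+c['far','right'])/2
print('near mid',n,'far mid',f,'len',np.linalg.norm(f-n),'yaw',np.degrees(np.arctan2(*(f-n)[::-1])),'width',np.linalg.norm(c['near','left']-c['near','right']),np.linalg.norm(c['far','left']-c['far','right']))
e=(f-n)/np.linalg.norm(f-n);print('flange from near',(L['flange'][0]-n)@e, 'hobL/R from near',(L['hobL'][0]-n)@e,(L['hobR'][0]-n)@e)
print('depth',[np.round(dep(w,*p),1) for p in((200,100),(235,100),(247,100),(440,100),(400,70))])
s=pickle.load(open("c1.pkl","rb"))['scene']
k=205/400
for p in((36,108),(131,280),(388,163),(270,17),(86,137),(149,112),(132,217),(195,190)):
    u=(240+p[0]*k,130+p[1]*k);print('scene',p,np.round(onz(s,*u,88),1))
E
python3 well.py
```

```text
near 104 -77.83 510.183 64.45184
flange 2 -79.01 527.6565 37.91522
far 104 -77.74 650.6902 75.881355
left 99 12.44 575.8583 126.3439
right 118 12.22 612.45856 26.72331
hobR 160 -77.74 728.62866 121.66913
hobL 160 -77.72 436.96542 54.653137
('near', 'left') [500.4 109.7]
('near', 'right') [522.5   7.2]
('far', 'left') [636.8 139.8]
('far', 'right') [659.2  36.8]
near mid [511.47202  58.47334] far mid [647.9883   88.31435] len 139.73969 yaw 12.330304 width 104.821266 105.34543
flange from near 11.421019 hobL/R from near -73.60372 225.64272
depth [array([488.9,  55. ,  88.4]), array([517.3,  60.9,  84.7]), array([526.2,  62.9,  71.9]), array([686.5,  97.1,  89.1]), array([651.2, 115. ,  72.9])]
scene (36, 108) [463.5 -46.2  88. ]
scene (131, 280) [754.3  17.5  88. ]
scene (388, 163) [665.7 406.5  88. ]
scene (270, 17) [376.8 342.5  88. ]
scene (86, 137) [529.   12.5  88. ]
scene (149, 112) [507.7 111.   88. ]
scene (132, 217) [667.3  42.4  88. ]
scene (195, 190) [646.8 136.3  88. ]
```

Converted, 12 cm is 0.3, 10 cm is 0.25, -0.5 degrees is -0.0028.

Emit:
servo_tool(moves=[[[0.05,0.0375,0,0,1],[0.125,0.0875,0.05,-0.0028,1],[0.2075,0.1425,0.1,-0.0028,1],[0.2075,0.1425,0.175,-0.0028,1],[0.2075,0.1425,0.25,-0.0028,1],[0.2075,0.1425,0.3,-0.0028,1],[0.2075,0.1425,0.3,-0.0028,1],[0.2075,0.1425,0.3,-0.0028,1]]], newtons=40)

```text
clock: 5.2
tool_pos: [607.0, 75.4, 137.9]
tcp_rot: [-0.0, 0.628, 0.778, -0.001]
force: [0.2, 0.3, -3.1]
finger_gap: 9.0
grasp_force: 39.9
```

```bash
cat > st.py <<'E'
from h import *
o=manip.get_obs();q=o['tcp_rot'];y=np.degrees(np.arctan2(2*q[2]**2-1,2*q[1]*q[2]))
a=np.radians(12.27);e=np.array([np.cos(a),np.sin(a)]);d=o['tool_pos'][:2]-[511.5,58.5]
print('t',o['clock'],'yaw',round(y,2),'hob x %.1f y-off %.1f handle z %.1f'%(d@e-76,d@[-e[1],e[0]],o['tool_pos'][2]-3.5),'F along',np.round([o['force'][:2]@e,o['force'][:2]@[-e[1],e[0]],o['force'][2]],1),'gap',o['finger_gap'],o['grasp_force'],'M',np.round(o['moment'],2))
E
python3 st.py; python3 - <<'E'
from h import *
# filter in hand: far/near rim heights and edges from wrist depth
c=manip.camera('wrist');import pickle;pickle.dump(dict(c),open("w4.pkl","wb"))
o=manip.get_obs();a=np.radians(12.27);e=np.array([np.cos(a),np.sin(a)])
T=np.array(c['extrinsics']);R=c['range_z'];
for v in (200,230,260,290):
    s=[]
    for u in range(40,540):
        if R[v,u]>0:
            p=dep(c,u,v)
            r=p[:2]-o['tool_pos'][:2]
            s.append((r@e,r@[-e[1],e[0]],p[2]))
    s=np.array(s);z0=o['tool_pos'][2]-29.5
    m=abs(s[:,2]-z0-20)<3
    print(v,'rim top pts x range',np.round([s[m,0].min(),s[m,0].max()],1),'y',np.round(np.median(s[m,1]),1),'near z',np.round(np.median(s[m&(s[:,0]<-58),2])-z0,1),'far z',np.round(np.median(s[m&(s[:,0]>58),2])-z0,1))
E
```

```text
t 5.2 yaw 12.17 hob x 20.9 y-off -3.7 handle z 134.4 F along [ 0.2  0.3 -3.1] gap 8.967493038887445 39.946895241737366 M [0.   0.01 0.06]
200 rim top pts x range [-79.8  79.2] y 40.1 near z 19.4 far z 19.0
230 rim top pts x range [-80.  79.] y 26.5 near z 19.7 far z 19.0
260 rim top pts x range [-80.2  79.4] y 12.1 near z 19.4 far z 19.0
290 rim top pts x range [-80.5  78.7] y -3.4 near z 19.3 far z 19.2
```

Converted, 1.8 cm is 0.045, 1.5 cm is 0.0375.

Emit:
servo_tool(moves=[[[0.005,0.0025,0.01,0,1],[0.01,0.0025,0.02,0,1],[0.01,0.0025,0.03,0,1],[0.01,0.0025,0.0375,0,1],[0.01,0.0025,0.045,0,1],[0.01,0.0025,0.045,0,1],[0.01,0.0025,0.045,0,1],[0.01,0.0025,0.045,0,1]]], newtons=20)

```text
clock: 6.05
tool_pos: [607.5, 80.1, 120.5]
tcp_rot: [0.0, 0.628, 0.778, 0.0]
force: [-0.2, 0.3, -4.0]
finger_gap: 9.4
grasp_force: 39.9
```

```bash
python3 st.py
```

```text
t 6.05 yaw 12.2 hob x 22.4 y-off 0.7 handle z 117.0 F along [-0.1  0.3 -4. ] gap 9.447503462761835 39.907960295677185 M [ 0.03  0.02 -0.02]
```

Converted, 0.6 cm is 0.015, 0.5 cm is 0.0125.

Emit:
servo_tool(moves=[[[0,0,0.0025,0,1],[0,0,0.005,0,1],[0,0,0.0075,0,1],[0,-0.0013,0.01,0,1],[0,-0.0025,0.0125,0,1],[0,-0.0038,0.015,0,1],[0,-0.0038,0.015,0,1],[0,-0.0038,0.015,0,1]]], newtons=20)

```text
clock: 6.85
tool_pos: [606.5, 79.9, 115.3]
tcp_rot: [0.001, 0.628, 0.778, 0.001]
force: [0.1, 0.8, 5.9]
finger_gap: 9.0
grasp_force: 42.2
```

```bash
cat > tilt.py <<'E'
from h import *
# tilt of filter in hand from the wrist depth: rim top points near/far, hob frame
c=manip.camera('wrist');o=manip.get_obs();a=np.radians(12.27);e=np.array([np.cos(a),np.sin(a)]);n=np.array([-e[1],e[0]])
P=[]
for v in range(150,330,4):
    for u in range(30,540,2):
        if c['range_z'][v,u]>0: P.append(dep(c,u,v))
P=np.array(P);r=P[:,:2]-[511.5,58.5];X=r@e-76;Y=r@n;h=o['tool_pos'][:2]-[511.5,58.5];hx=h@e-76
for nm,lo,hi in(('near',-76,-60),('far',60,76)):
    m=(X-hx>lo)&(X-hx<hi)&(Y>0)&(Y<45)&(abs(P[:,2]-o['tool_pos'][2]+9)<40)
    z=P[m,2];print(nm,m.sum(),'hobX %.1f z %.1f'%(np.median(X[m]),np.median(z)))
    if nm=='near':A=(np.median(X[m]),np.median(z))
print('tilt deg %.1f'%np.degrees(np.arctan2(np.median(z)-A[1],np.median(X[m])-A[0])))
E
python3 st.py;python3 tilt.py
```

```text
t 6.85 yaw 12.2 hob x 21.4 y-off 0.8 handle z 111.8 F along [0.2 0.8 5.9] gap 9.033651760715319 42.184537053108215 M [ 0.21 -0.49 -0.01]
near 415 hobX -46.6 z 103.2
far 457 hobX 89.5 z 109.0
tilt deg 2.4
```

Converted, 0.6 cm is 0.015, 0.5 cm is 0.0125.

Emit:
servo_tool(moves=[[[0,-0.0013,0.0025,0,1],[0,-0.0025,0.005,0,1],[0,-0.0033,0.0075,0,1],[0,-0.0043,0.01,0,1],[0,-0.005,0.0125,0,1],[0,-0.0063,0.015,0,1],[0,-0.0063,0.015,0,1],[0,-0.0063,0.015,0,1]]], newtons=20)

```text
clock: 7.7
tool_pos: [604.5, 79.5, 109.9]
tcp_rot: [0.001, 0.628, 0.778, 0.001]
force: [-0.4, 1.2, 8.8]
finger_gap: 9.2
grasp_force: 57.1
```

```bash
python3 st.py;python3 tilt.py
```

```text
t 7.7 yaw 12.2 hob x 19.3 y-off 0.8 handle z 106.4 F along [-0.2  1.2  8.8] gap 9.157362909713127 57.10861634463072 M [ 0.33 -0.76  0.05]
near 358 hobX -48.7 z 91.6
far 519 hobX 87.4 z 110.6
tilt deg 7.9
```

Converted, 0.5 cm is 0.0125, 0.4 cm is 0.01.

Emit:
servo_tool(moves=[[[0,-0.0008,0.0025,0,1],[0,-0.0018,0.005,0,1],[0,-0.0025,0.0075,0,1],[0,-0.0038,0.01,0,1],[0,-0.005,0.0125,0,1],[0,-0.005,0.0125,0,1],[0,-0.005,0.0125,0,1],[0,-0.005,0.0125,0,1]]], newtons=20)

```text
clock: 8.55
tool_pos: [603.0, 79.2, 105.3]
tcp_rot: [0.002, 0.628, 0.778, 0.002]
force: [3.5, 1.3, 10.2]
finger_gap: 9.2
grasp_force: 70.6
```

```bash
python3 st.py;python3 tilt.py
```

```text
t 8.55 yaw 12.2 hob x 17.8 y-off 0.8 handle z 101.8 F along [ 3.7  0.5 10.2] gap 9.168929487161732 70.61753422021866 M [ 0.45 -1.34  0.06]
near 315 hobX -49.9 z 81.7
far 588 hobX 85.9 z 111.7
tilt deg 12.4
```

Converted, 0.25 cm is 0.0063, 0.2 cm is 0.005.

Emit:
servo_tool(moves=[[[0,-0.0008,0.0025,0,1],[0,-0.0015,0.005,0,1],[0,-0.0015,0.0063,0,1],[0,-0.0015,0.0063,0,1],[0,-0.0015,0.0063,0,0.75],[0,-0.0015,0.0063,0,0.7],[0,-0.0015,0.0063,0,0.65],[0,-0.0015,0.0063,0,0.65]]], newtons=20)

```text
clock: 9.4
tool_pos: [600.8, 78.7, 100.5]
tcp_rot: [-0.0, 0.628, 0.778, -0.0]
force: [0.4, 0.5, 1.0]
finger_gap: 14.6
grasp_force: 0.5
```

```bash
python3 st.py;python3 tilt.py
```

```text
t 9.4 yaw 12.2 hob x 15.6 y-off 0.8 handle z 97.0 F along [0.5 0.4 1. ] gap 14.590826877655504 0.5450742482207716 M [ 0.09 -0.17  0.04]
near 285 hobX -51.4 z 78.3
far 629 hobX 83.9 z 111.8
tilt deg 13.9
```

Converted, -0.3 cm is -0.0075, -0.2 cm is -0.005.

Emit:
servo_tool(moves=[[[0,0,-0.005,0,0.65],[0,0.0025,-0.0075,0,0.65],[0,0.0025,-0.0075,0,0.65],[0,0.0025,-0.0075,0,0.72],[0,0.0025,-0.0075,0,0.8],[0,0.0025,-0.0075,0,0.8],[0,0.0025,-0.0075,0,0.8],[0,0.0025,-0.0075,0,0.8]]], newtons=20)

```text
clock: 10.25
tool_pos: [602.0, 79.0, 103.9]
tcp_rot: [0.0, 0.628, 0.778, 0.0]
force: [-0.1, 0.1, 2.8]
finger_gap: 11.2
grasp_force: 19.5
```

```bash
python3 st.py;python3 tilt.py
```

```text
t 10.25 yaw 12.2 hob x 16.7 y-off 0.8 handle z 100.4 F along [-0.   0.1  2.8] gap 11.198990971726728 19.52310997992754 M [ 0.01 -0.08  0.05]
near 297 hobX -50.9 z 78.4
far 607 hobX 85.0 z 112.0
tilt deg 13.9
```

Converted, -0.5 cm is -0.0125, -0.4 cm is -0.01.

Emit:
servo_tool(moves=[[[0,0,-0.0025,0,1],[0,0,-0.005,0,1],[0,0,-0.0075,0,1],[0,0,-0.01,0,1],[0,0,-0.0125,0,1],[0,0,-0.0125,0,1],[0,0,-0.0125,0,1],[0,0,-0.0125,0,1]]], newtons=20)

```text
clock: 11.1
tool_pos: [601.9, 79.0, 108.8]
tcp_rot: [-0.0, 0.628, 0.778, -0.0]
force: [-0.3, 0.6, -2.1]
finger_gap: 10.7
grasp_force: 20.0
```

```bash
python3 st.py;python3 tilt.py
```

```text
t 11.1 yaw 12.2 hob x 16.7 y-off 0.8 handle z 105.3 F along [-0.2  0.6 -2.1] gap 10.653043383301847 19.97453162446618 M [-0.01  0.06  0.01]
near 353 hobX -51.2 z 88.9
far 540 hobX 84.8 z 110.6
tilt deg 9.1
```

Converted, 1.35 cm is 0.0338, 1.15 cm is 0.0288.

Emit:
servo_tool(moves=[[[0,0,0.0075,0,1],[0,0,0.013,0,1],[0,-0.005,0.013,0,1],[0,-0.01,0.013,0,1],[0,-0.015,0.0163,0,1],[0,-0.02,0.0225,0,1],[0,-0.0225,0.0288,0,1],[0,-0.0225,0.0338,0,1]]], newtons=20)

```text
clock: 11.95
tool_pos: [592.7, 77.0, 94.8]
tcp_rot: [-0.0, 0.628, 0.778, -0.0]
force: [-7.8, -0.1, 14.0]
finger_gap: 10.0
grasp_force: 27.0
```

```bash
python3 st.py;python3 tilt.py
```

```text
t 11.95 yaw 12.2 hob x 7.3 y-off 0.8 handle z 91.3 F along [-7.7  1.5 14. ] gap 9.991612307098473 26.98607224971056 M [-0.16  1.01  0.01]
near 453 hobX -63.0 z 78.2
far 500 hobX 75.2 z 93.7
tilt deg 6.4
```

```bash
cat > prof.py <<'E'
from h import *
c=manip.camera('wrist');cv2.imwrite("pics/p.png",c['frame'][...,::-1]);o=manip.get_obs();a=np.radians(12.27);e=np.array([np.cos(a),np.sin(a)]);n=np.array([-e[1],e[0]])
P=np.array([dep(c,u,v) for v in range(130,330,2) for u in range(20,545) if c['range_z'][v,u]>0])
r=P[:,:2]-[511.5,58.5];X=r@e-76;Y=r@n
m=(Y>15)&(Y<40)
print(' '.join(f"{x}:{np.median(P[m&(abs(X-x)<1),2]):.0f}" for x in range(-100,112,2) if (m&(abs(X-x)<1)).sum()>3))
E
python3 prof.py; python3 st.py
```

```text
-100:88 -98:88 -96:89 -94:88 -92:88 -90:88 -88:88 -86:88 -84:88 -82:88 -80:88 -78:88 -76:86 -74:84 -72:84 -70:84 -68:84 -66:84 -64:82 -62:77 -60:78 -58:78 -56:78 -54:78 -52:79 -50:79 -48:79 -46:79 -44:79 -42:70 -40:63 -38:63 -36:64 -34:64 -32:64 -30:64 -28:64 -26:65 -24:65 -22:66 -20:65 -18:66 -16:66 -14:66 -12:67 -10:67 -8:67 -6:67 -4:67 -2:68 0:68 2:96 4:97 6:98 8:98 10:98 12:96 14:69 16:70 18:70 20:70 22:71 24:71 26:71 28:71 30:71 32:72 34:72 36:72 38:72 40:72 42:73 44:73 46:73 48:73 50:74 52:74 54:74 56:74 58:74 60:87 62:82 64:92 66:93 68:93 70:93 72:93 74:93 76:94 78:94 80:94 82:95 84:95 86:95 88:95 92:89 94:88 96:88 98:88 100:88 102:88 104:88 106:88 108:88 110:88
t 12.05 yaw 12.2 hob x 7.5 y-off 0.8 handle z 91.7 F along [-2.4 -0.2 -0.8] gap 9.865812545641187 24.584035808220506 M [0.02 0.23 0.02]
```

View pics/p.png

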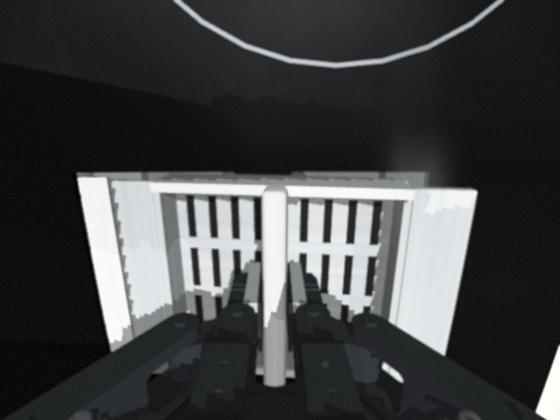

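View p.png shows the near rim under the white rail flange (columns 80–130) and the far rim lying over the far lip (to column 475). The depth profile agrees: rim top at 77 mm just beside the flange at 84 mm. The rim is hooked, so I'm pressing the rail back slowly.

Emit:
servo_tool(moves=[[[0,-0.005,0,0,1],[0,-0.01,0,0,1],[0,-0.015,0,0,1],[0,-0.02,0,0,1],[0,-0.025,0,0,1],[0,-0.03,0,0,1],[0,-0.035,0,0,1],[0,-0.035,0,0,1]]], newtons=30)

```text
clock: 12.85
tool_pos: [579.7, 74.2, 95.5]
tcp_rot: [0.0, 0.628, 0.778, 0.001]
force: [7.1, 2.5, -4.5]
finger_gap: 10.3
grasp_force: 29.5
```

```bash
python3 st.py;python3 prof.py
```

```text
t 12.85 yaw 12.2 hob x -6.1 y-off 0.9 handle z 92.0 F along [ 7.5  1.  -4.5] gap 10.340114545626008 29.545119255781174 M [ 0.41 -1.26  0.05]
-100:88 -98:88 -96:88 -94:88 -92:88 -90:88 -88:88 -86:88 -84:88 -82:88 -80:88 -78:88 -76:86 -74:83 -72:79 -70:79 -68:79 -66:80 -64:80 -62:80 -60:80 -58:80 -56:73 -54:64 -52:64 -50:64 -48:65 -46:65 -44:65 -42:65 -40:65 -38:66 -36:66 -34:66 -32:66 -30:66 -28:67 -26:67 -24:67 -22:67 -20:67 -18:68 -16:68 -14:68 -12:95 -10:98 -8:98 -6:98 -4:98 -2:97 0:70 2:70 4:70 6:70 8:71 10:71 12:71 14:71 16:71 18:72 20:72 22:72 24:72 26:72 28:73 30:73 32:73 34:73 36:73 38:74 40:74 42:74 44:74 46:87 48:83 50:92 52:92 54:92 56:93 58:93 60:93 62:93 64:94 66:94 68:94 70:94 72:94 74:94 76:17 78:89 80:88 82:88 84:88 86:88 88:88 90:88 92:88 94:88 96:88 98:88 100:88 102:88 104:88 106:88 108:88 110:88
```

Rail is back about 9 mm at 7.5 N, as predicted. I need about 8 mm more.

Converted, -0.8 cm is -0.02, -0.7 cm is -0.0175.

Emit:
servo_tool(moves=[[[0,-0.0038,0,0,1],[0,-0.0075,0,0,1],[0,-0.0113,0,0,1],[0,-0.015,0,0,1],[0,-0.0175,0,0,1],[0,-0.02,0,0,1],[0,-0.02,0,0,1],[0,-0.02,0,0,1]]])

```text
clock: 13.7
tool_pos: [572.5, 72.6, 95.9]
tcp_rot: [0.001, 0.628, 0.778, 0.001]
force: [10.6, 2.6, -4.2]
finger_gap: 9.4
grasp_force: 30.2
```

```bash
python3 st.py;python3 prof.py
```

```text
t 13.7 yaw 12.2 hob x -13.4 y-off 0.9 handle z 92.4 F along [10.9  0.3 -4.2] gap 9.433486000836647 30.223624538630247 M [ 0.54 -1.81  0.02]
-100:89 -98:88 -96:88 -94:88 -92:88 -90:88 -88:88 -86:88 -84:88 -82:88 -80:88 -78:88 -76:85 -74:80 -72:80 -70:80 -68:80 -66:80 -64:77 -62:67 -60:64 -58:64 -56:65 -54:65 -52:65 -50:65 -48:65 -46:66 -44:66 -42:66 -40:66 -38:66 -36:67 -34:67 -32:68 -30:67 -28:68 -26:68 -24:68 -22:69 -20:69 -18:98 -16:98 -14:98 -12:98 -10:98 -8:93 -6:70 -4:70 -2:71 0:71 2:71 4:71 6:71 8:72 10:72 12:73 14:72 16:72 18:73 20:73 22:74 24:74 26:74 28:74 30:74 32:75 34:75 36:75 38:75 40:85 42:92 44:93 46:93 48:93 50:94 52:94 54:94 56:94 58:94 60:95 62:95 64:95 66:95 68:16 70:17 72:88 74:88 76:88 78:88 80:88 82:88 84:88 86:88 88:88 90:88 92:88 94:88 96:88 98:88 100:88 102:88 104:88 106:88 108:88
```

Converted, 1 cm is 0.025, 0.9 cm is 0.0225.

Emit:
servo_tool(moves=[[[0,0,0.005,0,1],[0,0,0.01,0,1],[0,0.0013,0.015,0,1],[0,0.0013,0.0188,0,1],[0,0.0025,0.0225,0,1],[0,0.0025,0.025,0,1],[0,0.0025,0.025,0,1],[0,0.0025,0.025,0,1]]])

```text
clock: 14.55
tool_pos: [573.6, 72.9, 86.2]
tcp_rot: [0.001, 0.628, 0.778, 0.001]
force: [9.9, 3.7, -0.6]
finger_gap: 9.3
grasp_force: 29.8
```

```bash
python3 st.py;python3 prof.py
```

```text
t 14.55 yaw 12.2 hob x -12.2 y-off 0.9 handle z 82.7 F along [10.5  1.5 -0.6] gap 9.347347146372393 29.772645235061646 M [ 0.57 -1.47  0.  ]
-100:88 -98:88 -96:88 -94:88 -92:88 -90:88 -88:88 -86:88 -84:88 -82:88 -80:88 -78:88 -76:86 -74:78 -72:77 -70:78 -68:77 -66:77 -64:70 -62:60 -60:60 -58:61 -56:61 -54:61 -52:60 -50:61 -48:61 -46:61 -44:61 -42:60 -40:61 -38:60 -36:61 -34:61 -32:61 -30:60 -28:60 -26:61 -24:61 -22:61 -20:60 -18:61 -16:89 -14:89 -12:89 -10:89 -8:89 -6:60 -4:60 -2:61 0:61 2:60 4:60 6:60 8:60 10:61 12:61 14:60 16:60 18:60 20:61 22:61 24:61 26:61 28:60 30:61 32:61 34:61 36:60 38:60 40:70 42:77 44:77 46:77 48:77 50:77 52:77 54:77 56:77 58:77 60:78 62:77 64:77 66:77 68:77 70:18 72:84 74:87 76:88 78:88 80:88 82:88 84:88 86:88 88:88 90:88 92:88 94:88 96:88 98:88 100:88 102:88
```

Level, with the rim top at 77 mm, below the lip's 80 mm underside. Now I'm following the spring home.

Converted, 1.1 cm is 0.0275, 1.05 cm is 0.0263.

Emit:
servo_tool(moves=[[[0,0.005,0.0008,0,1],[0,0.01,0.0013,0,1],[0,0.015,0.0013,0,1],[0,0.02,0.0013,0,1],[0,0.0238,0.0013,0,1],[0,0.0263,0.0013,0,1],[0,0.0275,0.0013,0,1],[0,0.0275,0.0013,0,1]]])

```text
clock: 15.4
tool_pos: [583.8, 75.0, 85.3]
tcp_rot: [0.001, 0.628, 0.778, 0.001]
force: [5.2, 1.4, -0.5]
finger_gap: 9.5
grasp_force: 29.9
```

```bash
python3 st.py;python3 prof.py
```

```text
t 15.4 yaw 12.2 hob x -1.8 y-off 0.8 handle z 81.8 F along [ 5.4  0.3 -0.5] gap 9.536647150717101 29.857494235038757 M [ 0.22 -0.73  0.02]
-100:88 -98:88 -96:88 -94:88 -92:88 -90:88 -88:88 -86:88 -84:88 -82:88 -80:88 -78:88 -76:86 -74:84 -72:84 -70:82 -68:77 -66:77 -64:77 -62:77 -60:77 -58:77 -56:77 -54:70 -52:60 -50:60 -48:60 -46:60 -44:60 -42:60 -40:60 -38:60 -36:60 -34:60 -32:60 -30:60 -28:60 -26:60 -24:60 -22:60 -20:60 -18:60 -16:60 -14:60 -12:60 -10:60 -8:60 -6:88 -4:89 -2:89 0:89 2:88 4:60 6:60 8:60 10:60 12:60 14:59 16:60 18:60 20:60 22:60 24:59 26:59 28:59 30:60 32:60 34:60 36:59 38:59 40:59 42:60 44:60 46:59 48:59 50:68 52:77 54:76 56:76 58:76 60:76 62:76 64:76 66:76 68:76 70:76 72:84 74:88 76:88 78:88 80:88 82:88 84:88 86:88 88:88 90:88 92:88 94:88 96:88 98:88 100:88 102:88 104:88 106:88 108:88 110:88
```

Converted, 0.15 cm is 0.0038, 0.1 cm is 0.0025.

Emit:
servo_tool(moves=[[[0,0.0013,0.0008,0,1],[0,0.0025,0.0013,0,1],[0,0.0038,0.0013,0,1],[0,0.0038,0.0013,0,1],[0,0.0038,0.0013,0,0.8],[0,0.0038,0.0013,0,0.65],[0,0.0038,0.0013,0,0.5],[0,0.0038,0.0013,0,0.5]]])

```text
clock: 16.25
tool_pos: [584.5, 75.2, 84.0]
tcp_rot: [-0.0, 0.628, 0.778, -0.0]
force: [0.5, 0.1, -0.5]
finger_gap: 21.3
grasp_force: 0.0
```

```bash
python3 st.py;python3 prof.py
```

```text
t 16.25 yaw 12.2 hob x -1.1 y-off 0.8 handle z 80.5 F along [ 0.5 -0.  -0.5] gap 21.298700417963627 0.0 M [-0.09 -0.05  0.05]
-100:88 -98:88 -96:89 -94:88 -92:88 -90:88 -88:88 -86:88 -84:88 -82:88 -80:88 -78:88 -76:86 -74:84 -72:84 -70:84 -68:82 -66:76 -64:76 -62:76 -60:76 -58:76 -56:76 -54:76 -52:69 -50:59 -48:59 -46:60 -44:60 -42:59 -40:59 -38:59 -36:59 -34:60 -32:59 -30:59 -28:59 -26:59 -24:60 -22:60 -20:59 -18:59 -16:59 -14:59 -12:60 -10:60 -8:59 -6:59 -4:88 -2:88 0:88 2:88 4:88 6:59 8:59 10:60 12:60 14:59 16:59 18:59 20:59 22:60 24:60 26:59 28:59 30:59 32:60 34:60 36:59 38:59 40:59 42:59 44:60 46:60 48:59 50:59 52:68 54:76 56:76 58:76 60:76 62:76 64:76 66:76 68:76 70:76 72:84 74:88 76:88 78:88 80:88 82:88 84:88 86:88 88:88 90:88 92:88 94:88 96:88 98:88 100:88 102:88 104:88 106:88 108:88 110:88
```

The filter is home: both rim tops at 76, handle top at 88 centred on 0, flange edge at −68 (rail 4 mm). I'm retreating upward.

Converted, -18 cm is -0.45, -17 cm is -0.425.

Emit:
servo_tool(moves=[[[0,0,-0.025,0,0.5],[0,0,-0.075,0,0.5],[0,0,-0.15,0,0.5],[0,0,-0.25,0,0.5],[-0.05,0,-0.35,0,0.5],[-0.125,0,-0.425,0,0.5],[-0.2,0,-0.45,0,0.5],[-0.2,0,-0.45,0,0.5]]])

```text
clock: 17.1
tool_pos: [602.5, -5.6, 267.3]
tcp_rot: [0.002, 0.629, 0.777, 0.001]
force: [0.3, -0.7, -0.0]
finger_gap: 20.9
grasp_force: 0.0
```

```bash
python3 st.py; python3 - <<'E'
from h import *
c=manip.camera('wrist');s=manip.camera('scene')
import pickle;f0=pickle.load(open('c1.pkl','rb'))['scene']['frame'].astype(int)
for n,(u,v) in dict(plate=(188,300),cup=(83,235),ram=(121,280),bot=(470,165)).items():
    print(n,'diff',abs(f0-s['frame'])[v-30:v+30,u-25:u+25].mean())
cv2.imwrite("pics/end.png",np.hstack([c['frame'][:300,100:500,::-1],cv2.resize(s['frame'][100:340,40:360,::-1],(400,300))]))
E
```

```text
t 17.1 yaw 12.06 hob x -0.7 y-off -82.0 handle z 263.8 F along [ 0.2 -0.7 -0. ] gap 20.905887262011124 0.0 M [-0.04  0.03 -0.01]
plate diff 9.888666666666667
cup diff 31.54688888888889
ram diff 17.166888888888888
bot diff 6.559111111111111
```

View pics/end.png

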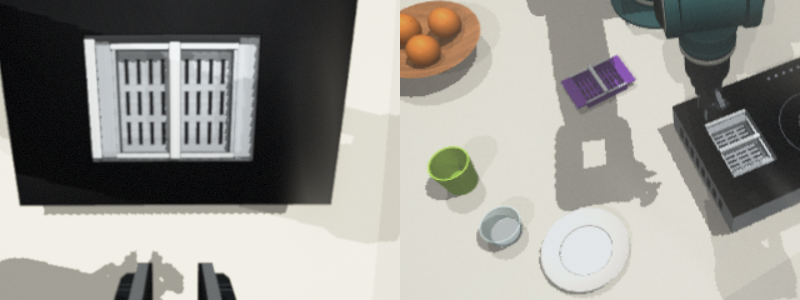

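The filter sits in the well squarely and flush, under the lip at (255,100) and in the rail at (90,100). The cup, plate and ramekin are where they were, and the arm was nowhere near the bottle.

```bash
python3 -c "
from rig import manip
print(manip.job_done())"
```

```text
the job is handed in; nothing more can be done
None
```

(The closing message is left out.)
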